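# Run the syringe pump's pusher block back to its end stop

### The arm

A 6-joint arm with a two-finger parallel gripper is mounted at the origin on the work surface. World frame = base frame: x ahead of the robot, y to its left, z up, the work surface at z = 0. Lengths are in m, angles in rad, forces in N, time in s.
With the tool pointing down it reaches from about 0.3 to 0.825 m from the base axis. Payload 5.4 kg.
Tool frame: the origin (TCP) lies at the very end of the fingers, on their centre line; the grasp point (between the pads) lies 19 mm behind it; z points along the fingers, y is the line along which they close (so a half turn about z gives the same grasp; the last joint's range is limited). The gripper opens to 92 mm and grips with 3 to 60 N. Pads are 20 mm wide; open, the fingers measure 128 mm over their backs; the gripper's body (75 mm by 189 mm) begins 69 mm behind the grasp point.
Start: joints at [-1.379, 0.158, 1.597, -0, 1.386, -0.21], TCP at [0.225, -0.529, 0.215] pointing down, gripper open.
Joint ranges: [-2.91, 2.91], [-0.94, 2.29], [0.18, 2.7], [-1.29, 4.43], [0.17, 2.64], [-3, 3]. Speed limits (rad/s): [2.57, 2.57, 3.14, 3.14, 3.14, 3.14].

### API

Orientations are given as a rotation vector (axis times angle).
In Python, from workcell import bot gives the robot as it stands. Calls block until the motion is done:
- bot.goto(position, orientation): joint-space move of the TCP to a pose.
- bot.line_to(position, rot=None, max_speed=0.15): straight line of the TCP; rot=None keeps the orientation; max_speed is the mean speed in m/s.
- bot.set_joints(angles): joint-space move.
- bot.set_gripper(opening, newtons=None): opening from 0.0 (shut) to 1.0 (fully open); newtons is the grip in N (None keeps the last); returns when the fingers have stopped.
- bot.hold(seconds).
- bot.inverse_kinematics(position, orientation): joint angles nearest the present ones, or None.
- bot.read_camera(name): name is "scene" or "top" or "wrist"; returns a dict with "pixels" (480x640x3 uint8, blue, green, red), "fx", "fy", "cx", "cy" (pixels), "R" (3x3) and "t" (3): a world point X has camera coordinates R X + t. Camera axes: x right, y down, z forward; pixel columns grow to the right and rows downward; lengths in m; the calibration is good to about 2 mm. A picture is of the moment at which its call begins. There is no depth.
A pose or a line that the arm cannot do raises bot.MotionError and nothing moves.
- bot.job_done(): hands the job in; it is judged then, once.
Readings, each from a call of its own:
- bot.current_clock(): time.
- bot.current_joints(): joint angles.
- bot.current_joint_vel(): joint speeds.
- bot.current_effort(): joint torques, N m.
- bot.current_ee_pos(): TCP position.
- bot.current_tool_rot(): TCP orientation.
- bot.current_contact_force(): force on the tool from outside, world axes, zero at the start.
- bot.current_ft_torque(): the same for the moment, N m.
- bot.current_opening(): opening from 0.0 (shut) to 1.0 (fully open).
- bot.current_grip_force(): force on a finger pad.
Only numpy, scipy, OpenCV 4.12 (cv2) and the standard library are available. Lean on these libraries where they do the work, as an engineer would, in place of code of your own. Each camera call takes 0.05 s, during which the arm holds its last target. There are 200 camera calls.

### The job

Get the syringe pump ready for a fresh syringe: with the gripper's fingertips press the orange release button in the saddle of the pusher block, keep it down, and slide the block along its rods away from the syringe cradle all the way to the end stop in one go. Then let the button spring up so that the block is locked there. Don't force anything, and leave the syringe and all the other things on and around the pump where they are.

Things in the scene. Friction and masses are not known exactly. Their poses are not given: they have to be found in the camera images.
- pump: Bench syringe pump, white case fixed to the bench: 200 mm deep (its x), 360 mm wide (its y), flat deck 90 mm above the bench. Origin: centre of its underside, z up. Its -x side has the sloped display, its +y end the blue V cradle for the syringe. Two steel rods and a brass screw run along y over the deck, 125 mm above the bench, from a centre plate (y = +40 mm) to the right end plate.
- cradle (a point): Middle of the blue V cradle, at pump x = +10 mm, y = +106 mm, 125 mm above the bench. The clamp beside it reaches 166 mm above the bench.
- end_stop (a point): Where the pusher block's face meets the end stop, two black rubber bumpers on the rods: pump x = +10 mm, y = -162 mm, 125 mm above the bench. The aluminium end plate behind them (y = -168 to -180 mm) is 86 mm deep, its top 150 mm above the bench.
- pusher (a joint): Travel in m of the aluminium pusher block along the rods towards the pump's -y: 0 = next to the centre plate, 0.120 = against the end stop. Block 72 mm (x) by 70 mm (y), about 0.5 kg, 1 N of friction. Its saddle is a 54 mm gap (along y) between two flanges 8 mm thick, tops 169 mm above the bench. With the button up a half-nut locks it to the screw at any place (to about 20 N).
- release (a joint): How far in m the orange release button is pressed straight down: 0 = up (block locked), 0.008 = fully down. The spring needs about 6 N to start and 10 N fully down; beyond the first 2 mm the block slides freely. It springs up by itself when let go.
- release_top (a point): Centre of the top face of the orange release button, a flat ribbed pad 46 mm (pump's x) by 44 mm (pump's y) in the block's saddle, 157 mm above the bench when up, 12 mm below the flange tops, open from above. It rides with the block, at pump x = +10 mm, y = -7 mm minus the travel. Its axes are parallel to the pump's: the block slides to its -y.
- syringe: Capped plastic syringe, 22 mm barrel, about 145 mm long, lying on the bench in front of the pump (a bystander). Origin under the middle of its length, on the bench.
- dish_a: Small open aluminium weighing dish, 52 mm across, 20 mm high (a bystander). Origin at the centre of its underside.
- dish_b: A second such aluminium weighing dish (a bystander). Origin at the centre of its underside.
- cup: Clear plastic sample cup, 76 mm across the rim, 75 mm high, beside the pump's right end (a bystander). Origin at the centre of its underside.
- vial: Small amber vial with a black cap, 22 mm across, 42 mm high, standing on the pump's deck behind the drive (a bystander). Origin at the centre of its underside.
- jar: Amber jar with a blue cap, 60 mm across, 95 mm high, beside the pump's left end (a bystander). Origin at the centre of its underside.
- beaker: Glass beaker holding black and white spatulas, 70 mm across, up to 165 mm high, behind the pump (a bystander). Origin at the centre of its underside.

How it is judged:
By the outcome, as a careful person would: the job done as asked, in the order asked, and still so for the second after the job is handed in, with the robot touching nothing.
It also fails if it takes over 32 s, if anything falls off the work surface, if the arm or the gripper's body presses on something with over 40 N, if the wrist force passes 120 N, or if a joint passes its speed limit or range.

## Working session

There is one attempt and no reset: what is moved stays moved. The work goes in short steps, each a Python script; the robot and the scene stay as the last script left them, time stands still between calls to the robot, and variables do not carry over. Pictures are saved under pics/ and viewed, at most 10 in all, crops included, and the job is handed in when it is done.

```bash
mkdir -p pics; python3 - <<'E'
from workcell import bot
import cv2,pickle
for n in("scene","top"):
    c=bot.read_camera(n);cv2.imwrite(f"pics/{n}0.png",c["pixels"]);pickle.dump(c,open(f"{n}.pkl","wb"))
    print(n,c["fx"],c["R"],c["t"])
print(bot.current_clock(),bot.current_tool_rot(),bot.current_contact_force())
E
```

```text
scene 538.466247702406 [[ 0.51344822  0.85791229 -0.01890561]
 [ 0.48714428 -0.3095446  -0.81662267]
 [-0.70644276  0.4100837  -0.57686219]] [-0.31688721 -0.15788974  1.32969345]
top 484.1509084783992 [[ 0.01856472 -0.99910139  0.03810193]
 [-0.99341692 -0.02274083 -0.11227503]
 [ 0.11304061 -0.03576675 -0.9929464 ]] [0.02069341 0.55960192 0.89690228]
0.1 [-3.07674831e+00 -6.26615247e-01 -5.93114893e-05] [ 0.19802991 -0.78076393 -0.08778907]
```

View pics/scene0.png

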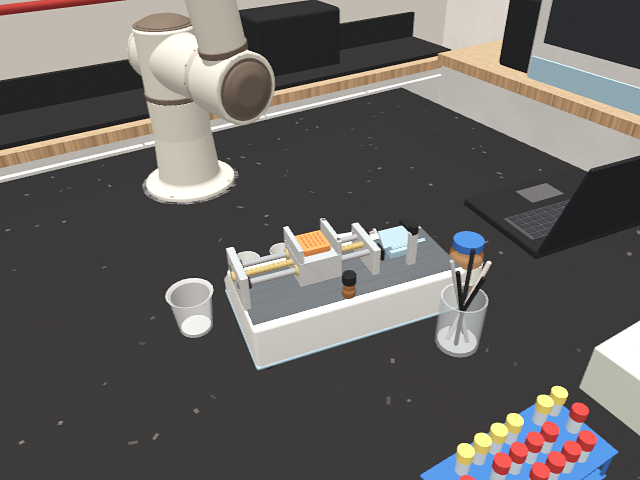

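View pics/top0.png

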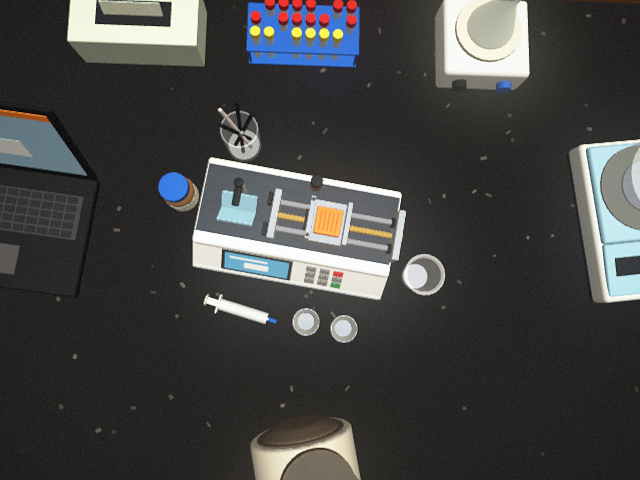

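The scene view shows the pump with the orange button at about (313,242), and the vial behind the drive at (349,285). The top view shows the button at (327,221), the end plate at about (398,235), and the deck's back corners near (209,159) and (401,192). The dishes, syringe, cup and beaker are clear of the slide path.

```bash
cat > h.py <<'E'
import numpy as np,cv2
def ray(c,p):
    d=c["R"].T@np.array([(p[0]-c["cx"])/c["fx"],(p[1]-c["cy"])/c["fy"],1]);return -c["R"].T@c["t"],d
def onz(c,p,z):
    o,d=ray(c,p);return o+d*(z-o[2])/d[2]
def button(c):
    h=cv2.cvtColor(c["pixels"],cv2.COLOR_BGR2HSV)
    m=cv2.inRange(h,(6,150,150),(17,255,255))
    m=cv2.morphologyEx(m,cv2.MORPH_CLOSE,np.ones((5,5)));m=cv2.morphologyEx(m,cv2.MORPH_OPEN,np.ones((7,7)))
    k=max(cv2.findContours(m,0,1)[0],key=cv2.contourArea)
    return cv2.minAreaRect(k),k
E
python3 - <<'E'
import pickle,cv2,numpy as np
from h import *
t,s=[pickle.load(open(n+".pkl","rb")) for n in("top","scene")]
r,k=button(t);print(r,cv2.contourArea(k))
b=np.array([onz(t,p,.157) for p in cv2.boxPoints(r)]);print(b,b.mean(0),np.linalg.norm(np.diff(b,axis=0),axis=1))
r2,k2=button(s);M=cv2.moments(k2);p2=(M['m10']/M['m00'],M['m01']/M['m00']);print(p2,cv2.contourArea(k2),onz(s,p2,.157))
# two-view
o1,d1=ray(t,r[0]);o2,d2=ray(s,p2);a=np.linalg.lstsq(np.c_[d1,-d2],o2-o1,rcond=None)[0];print("tri",o1+a[0]*d1,o2+a[1]*d2)
# brass line
h=cv2.cvtColor(t["pixels"],cv2.COLOR_BGR2HSV);m=cv2.inRange(h,(15,90,100),(28,255,255))
q=np.zeros_like(m);q[200:250,270:395]=1;m*=q;cv2.drawContours(m,[k],-1,0,12)
ys,xs=np.nonzero(m);P=np.array([onz(t,p,.125) for p in zip(xs,ys)])[:,:2]
l=cv2.fitLine(P.astype(np.float32),cv2.DIST_HUBER,0,.01,.01).ravel();print("brass",len(P),l,xs.min(),xs.max())
for p in[(209,159),(401,192)]:print(onz(t,p,.09))
cv2.imwrite("pics/crop.png",cv2.resize(t["pixels"][145:305,185:415],None,fx=3.4,fy=3.4,interpolation=cv2.INTER_CUBIC))
E
```

```text
((327.6719665527344, 221.3040008544922), (25.222848892211914, 26.653934478759766), 10.304845809936523) 586.0
[[ 0.56272005  0.03617004  0.157     ]
 [ 0.60708964  0.02901764  0.157     ]
 [ 0.60050791 -0.01263451  0.157     ]
 [ 0.55614061 -0.00520377  0.157     ]] [0.58161455 0.01183735 0.157     ] [0.04494238 0.04216895 0.04498525]
(313.28865527814276, 242.8208497590889) 380.5 [0.59158507 0.01009013 0.157     ]
tri [0.58252209 0.01144691 0.15088842] [0.58410252 0.01432433 0.15094756]
brass 506 [ 0.16068915  0.98700505  0.5806426  -0.00697145] 278 391
[0.70133438 0.22481862 0.09      ]
[ 0.6497869  -0.12618286  0.09      ]
```

View pics/crop.png

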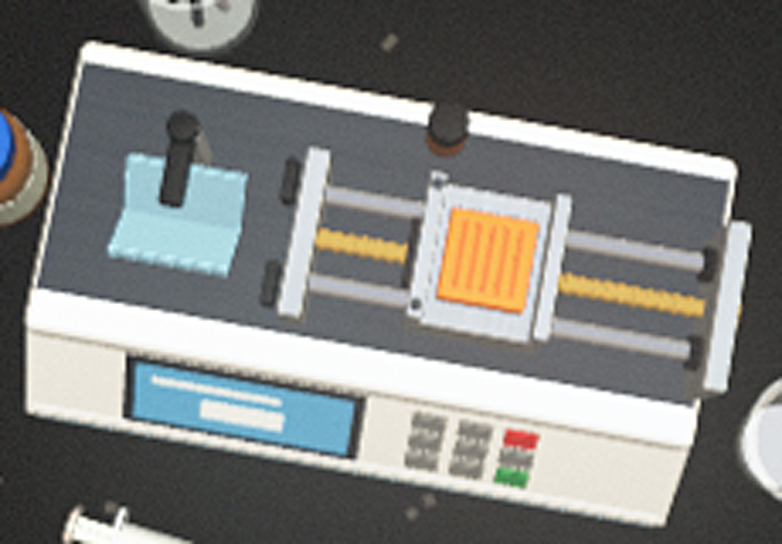

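The top view puts the button centre at (0.582, 0.012). Its measured size is 45 × 42 mm against 46 × 44 mm. The pump's yaw is about -9°, travel is about 45 mm, and about 75 mm remains to the bumpers. The scene-view ray is partly hidden by a flange, so I trust the top view. Next I go above the button with the fingers shut.

```bash
python3 - <<'E'
from workcell import bot
import numpy as np,cv2
bot.set_gripper(0.0,10)
f=np.radians(40.5);r=np.pi*np.array([np.cos(f),np.sin(f),0])
print(bot.inverse_kinematics([.583,.012,.25],r))
bot.goto([.583,.012,.25],r)
bot.line_to([.583,.012,.185])
print(bot.current_joints(),bot.current_ee_pos(),bot.current_clock(),bot.current_contact_force(),bot.current_opening())
for n in("top","wrist","scene"):
    cv2.imwrite(f"pics/{n}1.png",bot.read_camera(n)["pixels"])
a,b=[cv2.imread(f"pics/{n}1.png") for n in("wrist","scene")]
cv2.imwrite("pics/both1.png",np.hstack([cv2.resize(a,(400,300)),cv2.resize(b[170:350,210:450],(400,300))]))
E
```

```text
[-1.86513674e-01  1.57385568e-01  1.52818661e+00 -4.44089210e-16
  1.45602048e+00 -2.94340417e-02]
[-1.86961470e-01  2.02039782e-01  1.60563089e+00 -5.81876747e-06
  1.33325047e+00 -2.94258201e-02] [0.58333715 0.01167431 0.18557661] 4.3417 [ 0.32661145 -1.14231359  0.44891533] 0.0076339685514169656
```

View pics/both1.png

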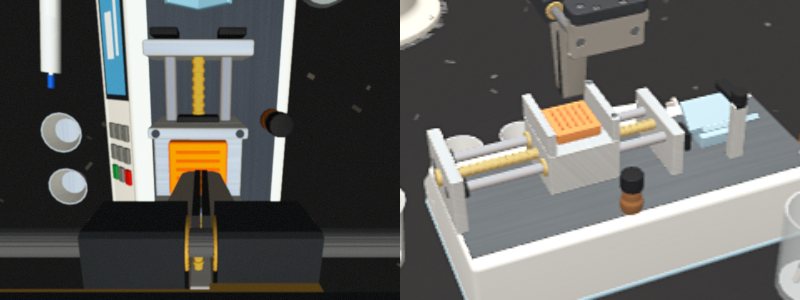

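The wrist view shows the shut fingers centred on the button across pump x, with the yaw aligned to the rods. The scene crop shows the tip above the saddle and nothing touching. Next I press under force watch.

```bash
python3 - <<'E'
from workcell import bot
import numpy as np
p=np.array([.583,.012,.161]);bot.line_to(p,max_speed=.06)
f0=bot.current_contact_force();print(f0,bot.current_clock())
while p[2]>.146:
    p[2]-=.0015;bot.line_to(p,max_speed=.03)
    f=bot.current_contact_force()-f0;print(p[2].round(4),bot.current_ee_pos()[2].round(4),f.round(2))
    if f[2]>8.7 or np.hypot(*f[:2])>5:break
print(bot.current_clock(),bot.current_ft_torque())
E
```

```text
[ 0.01771682 -0.15523833 -0.6085557 ] 5.0417
0.1595 0.1598 [-0.07  0.31  0.76]
0.158 0.1579 [-0.18 -0.05  0.93]
0.1565 0.157 [ 0.28 -0.13  3.59]
0.155 0.1558 [-2.    0.1   7.15]
0.1535 0.1544 [-1.83  1.    7.65]
0.152 0.1531 [-2.59 -0.12  7.27]
0.1505 0.1517 [-2.39 -0.27  9.47]
6.7917 [ 0.01152603  0.46803099 -0.03458851]
```

Pressed about 5 mm at about 9 N, so the half-nut is released. Next I slide towards the pump's -y.

```bash
python3 - <<'E'
from workcell import bot
import numpy as np
d=np.array([-.157,-.988,0]);s=np.array([.583,.012,.1502])
f0=np.array([0,-.15,-.6])
L=0.0
def go(l,v):
    bot.line_to(s+d*l,max_speed=v);f=bot.current_contact_force()-f0;e=bot.current_ee_pos()
    print(round(l,4),round((e-s)@d,4),e.round(4),f.round(2),"along",round(f@d,2),round(bot.current_clock(),2));return f
for l in (.01,.03,.055,.064):
    f=go(l,.03)
    if -(f@d)>4.5 or f[2]<6: print("abort");break
else:
    while l<.09:
        l+=.0015;f=go(l,.03)
        if -(f@d)>4 or f[2]<5:break
import cv2
for n in("top","scene"): cv2.imwrite(f"pics/{n}2.png",bot.read_camera(n)["pixels"])
a,b=[cv2.imread(f"pics/{n}2.png") for n in("top","scene")]
cv2.imwrite("pics/both2.png",np.hstack([cv2.resize(a[150:300,220:420],(400,300)),cv2.resize(b[200:350,190:390],(400,300))]))
E
```

```text
0.01 0.0103 [0.5817 0.0018 0.1515] [-2.86 -1.43  9.57] along 1.86 7.28
0.03 0.0302 [ 0.5785 -0.0178  0.1515] [-3.01 -0.1   8.93] along 0.57 8.09
0.055 0.0552 [ 0.5746 -0.0425  0.1514] [-3.96  0.41  8.47] along 0.21 9.07
0.064 0.0645 [ 0.5731 -0.0517  0.1515] [-3.5   0.69  8.64] along -0.13 9.53
0.0655 0.0657 [ 0.5729 -0.0529  0.1515] [-3.05  1.1   8.74] along -0.61 9.78
0.067 0.0671 [ 0.5727 -0.0543  0.1515] [-2.73  1.24  8.9 ] along -0.8 10.03
0.0685 0.0686 [ 0.5725 -0.0557  0.1514] [-2.55  0.75  8.  ] along -0.34 10.28
0.07 0.0701 [ 0.5722 -0.0572  0.1514] [-3.02  1.09  9.13] along -0.6 10.53
0.0715 0.0716 [ 0.572  -0.0587  0.1514] [-3.78  0.57  8.81] along 0.03 10.78
0.073 0.0731 [ 0.5718 -0.0602  0.1515] [-3.41  0.42  9.56] along 0.12 11.03
0.0745 0.0746 [ 0.5715 -0.0617  0.1515] [-2.36  1.13  8.33] along -0.75 11.28
0.076 0.0752 [ 0.5715 -0.0623  0.1515] [-2.58  3.89  7.96] along -3.44 11.53
0.0775 0.0762 [ 0.5716 -0.0633  0.1515] [-1.24  5.9   8.6 ] along -5.64 11.78
```

View pics/both2.png

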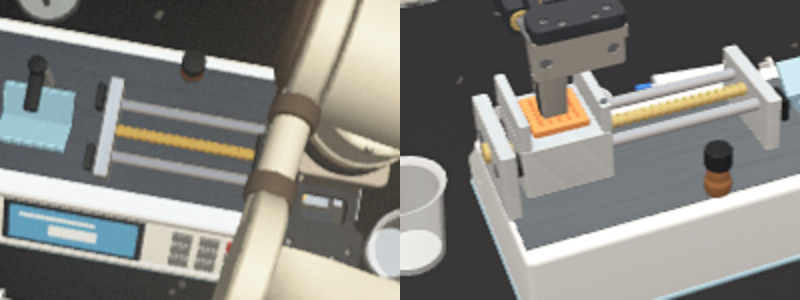

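The block met resistance (5.6 N) at 75 mm, which matches the predicted remaining travel. The scene crop shows it right at the end plate with the button still down. Next I lift straight up and check.

```bash
python3 - <<'E'
from workcell import bot
import numpy as np,cv2
from h import *
d=np.array([-.157,-.988,0]);q=np.array([.583,.012,.1502])+d*.0775
q[2]=.175;bot.line_to(q,max_speed=.03)
q[2]=.26;bot.line_to(q,max_speed=.12);print(bot.current_contact_force())
bot.goto([.42,-.33,.3],bot.current_tool_rot());bot.hold(.3)
t=bot.read_camera("top");s=bot.read_camera("scene")
r,k=button(t);c=onz(t,r[0],.157);print(r,c,"moved",(c-[.5816,.0118,.157])@d,bot.current_clock())
cv2.imwrite("pics/both3.png",np.hstack([cv2.resize(t["pixels"][110:350,140:460],(400,300)),cv2.resize(s["pixels"][200:350,190:390],(400,300))]))
E
```

```text
[-0.77394885  0.60487466 -0.5903473 ]
((370.3843688964844, 229.25143432617188), (23.340778350830078, 26.686038970947266), 8.746162414550781) [ 0.56989337 -0.05970579  0.157     ] moved 0.0724856631155496 15.2833
```

View pics/both3.png

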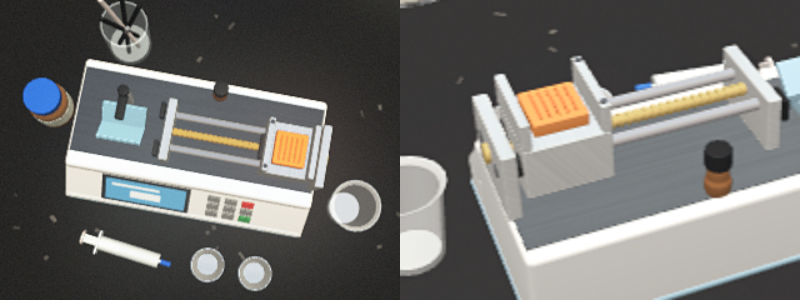

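The button is up and the block stands by the end plate, with the other things undisturbed. I'll zoom in to check the bumper contact.

```bash
python3 - <<'E'
from workcell import bot
import numpy as np,cv2
t=bot.read_camera("top");s=bot.read_camera("scene")
cv2.imwrite("pics/z4.png",np.hstack([cv2.resize(t["pixels"][195:265,340:410],(400,400),interpolation=2),cv2.resize(s["pixels"][240:310,220:290],(400,400),interpolation=2)]))
E
```

```text
(no output)
```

View pics/z4.png

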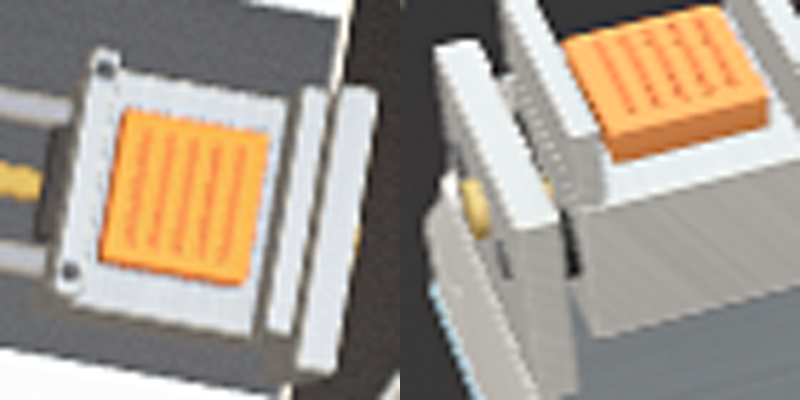

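The zoom shows the black bumper filling the gap between the block face and the end plate, at about (572,245), with the button proud of the saddle. The block is at the stop and locked, so I'm handing in.

```bash
python3 -c "
from workcell import bot
print(bot.current_clock());print(bot.job_done())"
```

```text
15.3833
the job is handed in; nothing more can be done
None
```

The pusher block was slid to the end stop in one go with the button held down; the button has sprung back up, so the block should be locked there, nothing else looked disturbed in the last images, and I handed the job in at 15.4 s.

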